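# Lock the specimen transport case

## Task

Lock the specimen case on the table: turn the slotted disc by its pegs until its slot lines up with the locking bar, then push the bar by its black block through the disc and fully home against the end of the keeper on the other lid flap. Only push with the fingers: do not lift the bar out of its channel, and leave the racks, bottles and other loose things on the lid and table where they stand.

Things in the scene. Friction and masses are not known exactly. Their poses are not given: they have to be found in the camera images.
- case: Fixed specimen case, 280 (x) x 460 (y) x 100 mm high, grey with two white lid flaps meeting at a seam at y = +94 mm. Origin: centre of its underside; z up. Pushing the bar along its +y drives it home. The lock lies along x = 0 on a plate on the lid, plate top z = 108 mm: an open channel (y -214 to -10 mm, 19 mm wide, rails 10 mm high), the disc (centre y = +40 mm), then the keeper.
- disc (a joint): Angle (rad) of the slotted disc about the case's z, counter-clockwise from above. Slot in line with the bar at 0 and equally at 3.14; in between the rim blocks the bar. Starts at 0.6 to 2.54, limits -0.5 and 3.64. Stiff (0.06 N m friction), stays where left. Aluminium, diameter 90 mm, top 20 mm above the plate, slot 22 mm wide right across.
- keeper (a point): Middle of the face of the keeper's end wall, which stops the bar's nose (case x = 0, y = 126 mm), 8 mm above the plate. The keeper is a dark steel bracket on the smaller lid flap (the case's +y end), y = 98 to 134 mm, 22 mm wide inside, 25 mm high.
- bar_rear (a point): Loose steel locking bar, about 0.3 kg, 16 x 16 mm, 160 mm long, nose tapered, lying in the channel; slides with 1 to 5 N. Point: centre of its flat rear end, 8 mm above the plate; own y points to the nose. Over its rear 20 mm stands a black push block 36 mm wide, from 18 to 48 mm above the plate, its rear face flush with the rear end.
- bar_nose (a point): Tip of the bar's nose, 160 mm ahead of bar_rear. Fully home, it touches the keeper's end wall.
- disc_axis (a point): Point on the disc's axis level with the top face of the disc (20 mm above the lock plate).
- peg_a (a point): Centre of the top of one of two upright steel finger pegs on the disc (diameter 12 mm, rising 28 mm from the disc's top face), 32 mm from the axis and at right angles to the slot. At disc angle 0 it lies on the case's +x side of the axis. Pushing it sideways turns the disc.
- peg_b (a point): Same for the other peg, diametrically opposite peg_a.
- lid_rack: Bystander: low white tube rack, 54 x 102 x 69 mm high, with blue-capped tubes, loose on the near side of the case lid. Origin: centre of its underside.
- swab_pack: Bystander: flat paper swab packet, 45 x 160 x 12 mm, loose on the far side of the case lid. Origin: centre of its underside.
- marker: Bystander: marker pen, 132 mm long, 15 mm thick, loose on the far side of the case lid. Origin: centre of its underside.
- rinse_bottle: Bystander: white bottle, diameter 64 mm, 170 mm high, standing on the table to the robot's left of the case. Origin: centre of its underside.
- gel_bottle: Bystander: clear bottle, diameter 56 mm, 130 mm high, standing on the table to the left of the case. Origin: centre of its underside.
- sample_jar: Bystander: clear jar, diameter 60 mm, 70 mm high, standing on the table to the right of the case. Origin: centre of its underside.
- tube_rack: Bystander: white tube rack, 102 x 150 x 69 mm high, on the table to the right of the case. Origin: centre of its underside.
- bar: The same locking bar: origin at the middle of the lower edge of its rear end (8 mm below bar_rear), y along the bar to the nose, z up.
Things that resemble listed ones, but are neither listed nor needed, are in the scene too. There is more than one size of the bar; the job needs the larger.

How it is judged (in metres and radians):
On the way, in this order (a step that is already met when the one before it is completed fails the run):
1. the disc's slot is lined up with the bar ((value of joint disc between -0.12 and 0.12 rad or value of joint disc between 3.02 and 3.26 rad)), for 0.2 s.
2. the bar is through the disc and home in the keeper (y of bar_nose in the frame of case above 0.12 m and x of bar_nose in the frame of case between -0.008 and 0.008 m and x of bar_rear in the frame of case between -0.008 and 0.008 m and z of each of bar_nose, bar_rear in the frame of case below 0.122 m), for 0.2 s.
At the end, for the whole second after the job is handed in: The bar lies through the disc's slot and in the keeper, its nose within 6 mm of the keeper's end wall, low in its channel (within 6 mm) and straight (ends within 8 mm of the centre line), at rest; the disc's slot is within 0.12 rad of the bar's line (all of step 2 and z of bar_nose in the frame of case above 0.108 m and (value of joint disc between -0.12 and 0.12 rad or value of joint disc between 3.02 and 3.26 rad) and linear speed of bar below 0.01 m/s); the robot touches nothing.
It fails at once if the bar is lifted or tipped out of its channel (either end raised more than 12 mm) (z of any of bar_rear, bar_nose in the frame of case above 0.128 m).
It fails at once if a thing on the lid (rack, swab packet, marker) is lifted or shifted by more than 20 mm (distance of any of lid_rack, swab_pack, marker from where it was at the start of the episode above 0.02 m).
It fails at once if a bottle, jar or rack on the table is lifted, knocked over or shifted by more than 20 mm (distance of any of rinse_bottle, gel_bottle, sample_jar, tube_rack from where it was at the start of the episode above 0.02 m or angle between any of rinse_bottle, gel_bottle, sample_jar, tube_rack's own z axis and vertical above 0.5 rad).
It also fails if it takes over 51 s, if anything falls off the work surface, if the arm or the gripper's body presses on something with over 40 N, if the wrist force passes 120 N, or if a joint passes its speed limit or range.

## Robot

A 6-joint arm with a two-finger parallel gripper is mounted at the origin on the work surface. World frame = base frame: x ahead of the robot, y to its left, z up, the work surface at z = 0. Lengths are in m, angles in degrees, forces in N, time in s.
With the tool pointing down it reaches from about 0.4 to 0.825 m from the base axis. Payload 7 kg.
Tool frame: the origin (TCP) lies midway between the tips of the shut fingers; the grasp point (between the pads) lies 19 mm behind it (grip_depth is the distance from the TCP to the grasp point, in m); z points along the fingers, y is the direction in which the jaws open and shut (so a half turn about z gives the same grasp; the last joint's range is limited). The gripper opens to 88 mm and grips with 3 to 60 N. Pads are 19 mm wide; open, the fingers measure 130 mm over their backs; the gripper's body (78 mm by 193 mm) begins 47 mm behind the grasp point.
Start: joints at [84.231, 20.546, 0.682, 0, -70.136, -16.507], TCP at [0.256, 0.625, 0.227] pointing down, gripper open.
Joint ranges: [-176.03, 176.03], [-82.01, 121.73], [-58.28, 71.71], [-173.87, 95.51], [-174.79, -0.11], [-173.66, 173.66]. Speed limits (degrees/s): [136.94, 136.94, 172.46, 180, 180, 180].

## Interface

Orientations are given as [roll, pitch, yaw] about the fixed x, y, z axes, in that order (R = Rz(yaw) Ry(pitch) Rx(roll)).
In Python, from plant import * gives the robot as it stands.
- The arm moves only by the shell command python3 -m inch 'ROWS'. ROWS is JSON, a list of rows, each an object of numbers: "ax", "ay", "az": the turn, a rotation vector about the tool's x, y, z in degrees; "dx", "dy", "dz": the shift along the tool's x, y, z in mm; "fingers": the finger opening in mm, from 0 to 87.6. In form: [{"ax": .., "ay": .., "az": .., "dx": .., "dy": .., "dz": .., "fingers": ..}, ...]. A call has 1 to 8 rows; each row is the pose to reach, as a shift and turn from the pose commanded when the call began, along the tool's axes at that moment; what a row does not reach only later rows make up. A row lasts 1/8 s, in which the tool goes at most 62.5 mm and 10.7 degrees, less where a joint would pass 70% of its speed; a pose out of reach is approached as far as the arm can. A call with a gripper value outside its range is refused whole. The fingers move at their own pace and stop on an object; the grip force is fixed at half the most. Time passes only in rows, so rows that repeat a pose let the fingers close. It gives the time, the measured TCP pose, the force and the opening at its end, in the units of the state.
- get_obs(): the state, without advancing time (a new reading comes with each control period).
- snapshot(name): name is "side" or "top"; returns a dict with "image" (480x640x3 uint8, red, green, blue), "fx", "fy", "cx", "cy" (pixels), "k1" (the pictures are not rectified: a ray, as slopes to the right and down, at radius r is drawn at 1 + k1 r^2 times it, then the intrinsics apply), "rvec" (rotation vector, rad) and "tvec" (3), from world to camera coordinates, as OpenCV has them. Camera axes: x right, y down, z forward; pixel columns grow to the right and rows downward; lengths in m; the calibration is good to about 2 mm. A picture is of the moment at which its call begins. There is no depth.
- close_job(): hands the job in, once; it reports no verdict.
Trained networks look in the newest picture that a camera, given by its name, has taken for a name from the list of things; names that differ only in an ending like _2 or _b are one class to them, and where a whole thing is asked for, a point or a joint stands for the part that bears it (a point fixed in the world has none). Each returns a list of dicts, best first, with "score" (0 to 1); they miss things now and then, are a little off and sometimes report something else, mostly with a low value. They report only what shows in the picture. A call takes as long as a camera call. They do not tell look-alikes from the thing itself.
- search_frame(target, camera): "bbox" ([centre column, centre row, width, height] in pixels, round what is visible of it).
- trace(target, camera): "mask" (480x640 bool, what is visible of it) and "bbox" ([centre column, centre row, width, height] in pixels, round what is visible of it).
- landmark_of(target, camera): "position" ([column, row] in pixels: a listed point, or the origin of a listed thing).
The state is a dict: "clock": time; "joint_pos": joint angles; "qvel": joint speeds; "tau": joint torques, N m; "tool_pos": TCP position; "orientation": TCP orientation; "force": force on the tool from outside, world axes, zero at the start; "moment": the same for the moment, N m; "opening": finger opening in m.
Only numpy, scipy, OpenCV 4.12 (cv2) and the standard library are available. Lean on these libraries where they do the work, as an engineer would, in place of code of your own. Each camera call takes 0.05 s, during which the arm holds its last target.

## Working session

There is one attempt and no reset: what is moved stays moved. The work goes in short steps, Python scripts to look and compute and a shell command to move; the robot and the scene stay as the last step left them, time stands still between calls to the robot, and variables do not carry over. Pictures are saved under pics/ and viewed, and the job is handed in when it is done.

```bash
mkdir -p pics
cat > h.py <<'E'
from plant import *
import numpy as np, cv2
from scipy.spatial.transform import Rotation as Rn
def cam(s):
    R=cv2.Rodrigues(np.array(s["rvec"],float))[0]; return R,np.array(s["tvec"],float).ravel()
def proj(s,P):
    R,t=cam(s); c=R@np.array(P,float)+t; x,y=c[0]/c[2],c[1]/c[2]; k=1+s["k1"]*(x*x+y*y)
    return np.array([s["fx"]*x*k+s["cx"],s["fy"]*y*k+s["cy"]])
def ray(s,p):
    R,t=cam(s); d=np.array([(p[0]-s["cx"])/s["fx"],(p[1]-s["cy"])/s["fy"]]); u=d.copy()
    for _ in range(30): u=d/(1+s["k1"]*(u@u))
    return -R.T@t, R.T@np.array([u[0],u[1],1])
def atz(s,p,z):
    o,d=ray(s,p); return o+d*(z-o[2])/d[2]
def tri(s1,p1,s2,p2):
    o1,d1=ray(s1,p1);o2,d2=ray(s2,p2)
    A=np.stack([d1,-d2],1);k=np.linalg.lstsq(A,o2-o1,rcond=None)[0]
    a=o1+k[0]*d1;b=o2+k[1]*d2
    return (a+b)/2,np.linalg.norm(a-b)
def save(s,n): cv2.imwrite("pics/"+n+".png",s["image"][:,:,::-1])
E
python3 - <<'E'
from h import *
np.set_printoptions(precision=4,suppress=True)
o=get_obs(); print(o["clock"],o["tool_pos"],o["orientation"],o["force"],o["opening"])
S={}
for n in("top","side"):
    s=S[n]=snapshot(n); save(s,n+"0"); print(n,-cam(s)[0].T@cam(s)[1])
    for t in("case","disc_axis","peg_a","peg_b","keeper","bar_rear","bar_nose"):
        print(t,[(round(d["score"],2),np.round(d["position"],1)) for d in landmark_of(t,n)][:4])
print(get_obs()["clock"])
E
```

```text
0.0 [0.2557 0.6242 0.2256] [179.9076  -0.0091 -22.284 ] [-0.5197  0.8562  0.6435] 0.08794933646662892
top [0.3684 0.0161 1.5513]
case [(0.91, array([293.8, 247.4])), (0.34, array([310.1, 277.8]))]
disc_axis [(0.97, array([276.2, 249.3]))]
peg_a [(0.92, array([263.6, 242.8])), (0.84, array([286.4, 255. ]))]
peg_b [(0.92, array([263.6, 242.8])), (0.84, array([286.4, 255. ]))]
keeper [(0.77, array([249.6, 260.2]))]
bar_rear [(0.82, array([346.5, 228.7])), (0.65, array([472.4, 290.7])), (0.51, array([419.7, 251.1]))]
bar_nose [(0.87, array([293. , 245.3])), (0.57, array([387.6, 259. ]))]
side [-0.1263 -0.6669  0.9193]
case [(0.66, array([285. , 269.8]))]
disc_axis [(0.69, array([270.9, 232.1]))]
peg_a [(0.77, array([277.5, 227.4])), (0.68, array([267.6, 215.5]))]
peg_b [(0.77, array([277.5, 227.4])), (0.68, array([267.6, 215.5]))]
keeper [(0.73, array([248.9, 224.3]))]
bar_rear [(0.9, array([344.3, 253.7])), (0.69, array([404.7, 350.2]))]
bar_nose [(0.9, array([292. , 241.6])), (0.87, array([366.4, 331.2])), (0.49, array([276.7, 213.2]))]
0.8
```

View pics/top0.png

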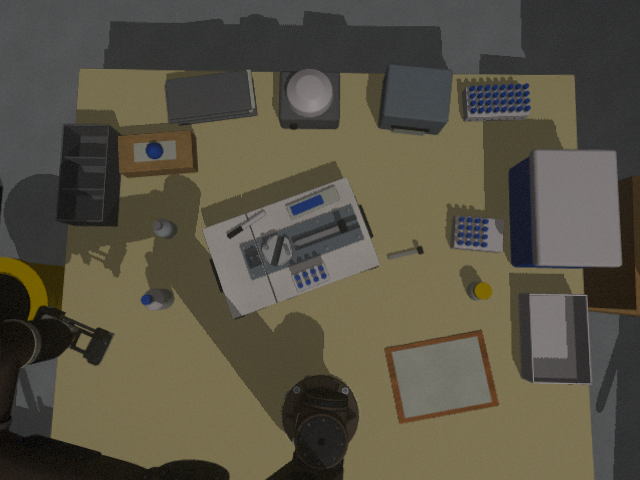

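View pics/side0.png

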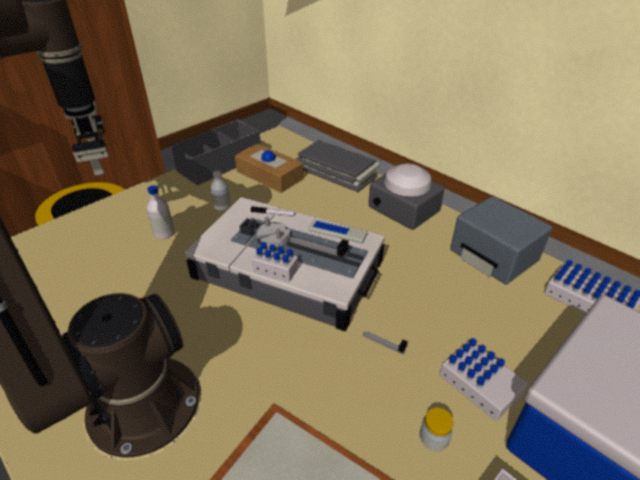

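Run:
```python
import cv2
a=cv2.imread("pics/top0.png")[190:310,210:370]; cv2.imwrite("pics/top0c.png",cv2.resize(a,None,fx=5,fy=5,interpolation=cv2.INTER_CUBIC))
a=cv2.imread("pics/side0.png")[180:300,220:380]; cv2.imwrite("pics/side0c.png",cv2.resize(a,None,fx=5,fy=5,interpolation=cv2.INTER_CUBIC))
```

```text
(no output)
```

View pics/top0c.png

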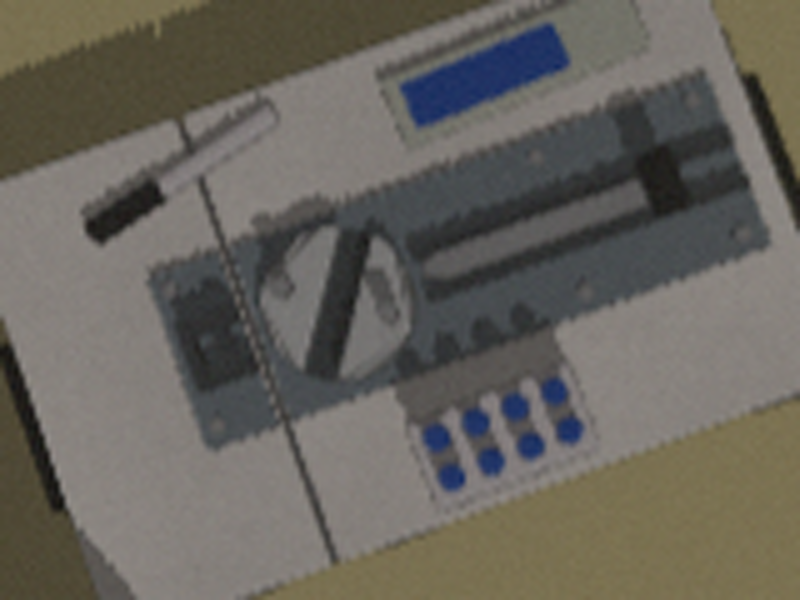

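View pics/side0c.png

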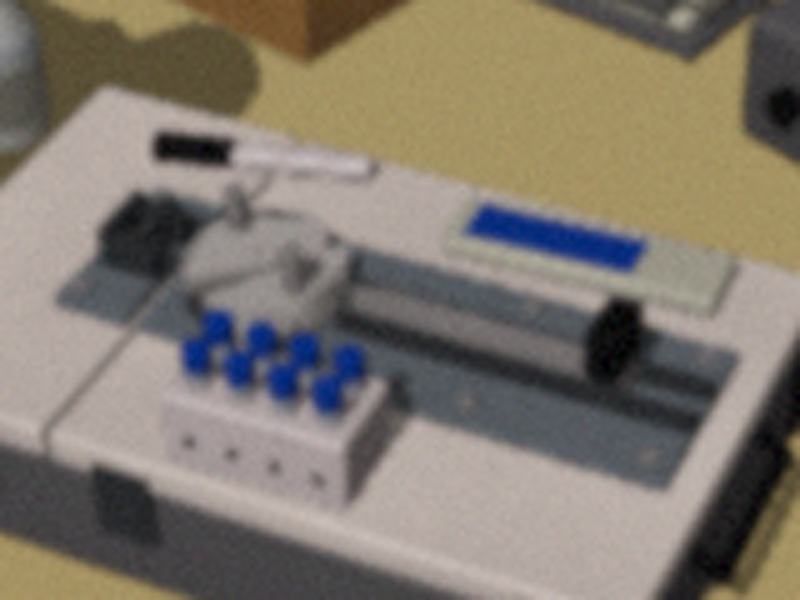

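The locking bar could be the one in the lid channel (top view: block at (346,229), nose at (293,245)), or the small look-alike on the table (block at (420,251), nose at (388,259)). I choose the lid bar: it lies in the channel, is larger, and the crops confirm it. The pegs are at top pixels (264,243) and (286,255), and the slot runs steeply across the bar's line.

```bash
cat > m.py <<'E'
from h import *
from scipy.optimize import least_squares
np.set_printoptions(precision=4,suppress=True)
def case_fit(obs):
    # obs: list of (snap, px, casepoint or func)
    def f(v):
        c,s=np.cos(v[2]),np.sin(v[2]);r=[]
        for sn,p,q in obs:
            q=q(v) if callable(q) else q
            w=[v[0]+c*q[0]-s*q[1],v[1]+s*q[0]+c*q[1],q[2]]
            r+=list(proj(sn,w)-p)
        return np.array(r)
    return f
E
python3 - <<'E'
from m import *
S={n:snapshot(n) for n in("top","side")}
T,D=S["top"],S["side"]
def show(n,a,b):
    p,g=tri(T,a,D,b);print(n,p,round(g*1e3,1));return p
show("disc",(276.2,249.3),(270.9,232.1))
show("pegA?",(263.6,242.8),(267.6,215.5)); show("pegB?",(286.4,255),(277.5,227.4))
show("keeper",(249.6,260.2),(248.9,224.3))
show("rear",(346.5,228.7),(344.3,253.7));show("nose",(293,245.3),(292,241.6))
# fit: x,y,yaw, nose y, disc angle
P={"disc":((276.2,249.3),(270.9,232.1)),"keep":((249.6,260.2),(248.9,224.3)),"rear":((346.5,228.7),(344.3,253.7)),"nose":((293,245.3),(292,241.6)),
"p1":((263.6,242.8),(267.6,215.5)),"p2":((286.4,255),(277.5,227.4))}
Q={"disc":lambda v:(0,.04,.128),"keep":lambda v:(0,.126,.116),"rear":lambda v:(0,v[3]-.16,.116),"nose":lambda v:(0,v[3],.116),
"p1":lambda v:(.032*np.cos(v[4]),.04+.032*np.sin(v[4]),.156),"p2":lambda v:(-.032*np.cos(v[4]),.04-.032*np.sin(v[4]),.156)}
obs=[(s,np.array(P[k][i]),Q[k]) for k in P for i,s in((0,T),(1,D))]
f=case_fit(obs)
for a0 in(1.2,1.9,-1.5):
    r=least_squares(f,[.45,.1,np.radians(100),-.03,a0],loss="soft_l1")
    print(r.cost,r.x,np.degrees(r.x[2]));print(r.fun.reshape(-1,4))
for k in("lid_rack","marker","swab_pack","rinse_bottle","gel_bottle"):
    for n in S: print(k,n,[(round(d["score"],2),np.round(d["position"],1)) for d in landmark_of(k,n)][:2])
E
```

```text
disc [0.4911 0.1391 0.1237] 5.7
pegA? [0.508  0.1726 0.1532] 2.6
pegB? [0.4768 0.1018 0.1673] 7.8
keeper [0.4635 0.212  0.1249] 8.8
rear [ 0.5566 -0.0683  0.1336] 0.4
nose [0.5107 0.0864 0.1088] 8.2
17.283970700976447 [ 0.505   0.0989  0.3187 -0.0147  0.9084] 18.26110127312515
[[ 0.0371  0.1879  1.8669 -1.2182]
 [-0.8949 -1.7334 -2.1824  1.3085]
 [-0.8246 -0.2308  0.3189  4.378 ]
 [ 1.2463 -0.9222 -1.5398 -1.4843]
 [ 1.4883  1.9271  0.3768  0.7179]
 [-0.5994 -2.46   -1.0901  1.9257]]
17.28397069979773 [ 0.505   0.0989  0.3187 -0.0147  0.9084] 18.26110494424702
[[ 0.0371  0.1879  1.8669 -1.2182]
 [-0.8949 -1.7334 -2.1824  1.3085]
 [-0.8246 -0.2308  0.3189  4.378 ]
 [ 1.2463 -0.9222 -1.5398 -1.4843]
 [ 1.4883  1.9271  0.3768  0.7179]
 [-0.5994 -2.4599 -1.0902  1.9257]]
17.283970699716143 [ 0.505   0.0989  0.3187 -0.0147  0.9084] 18.261105282956702
[[ 0.0371  0.1879  1.8669 -1.2182]
 [-0.8949 -1.7334 -2.1824  1.3085]
 [-0.8246 -0.2308  0.3189  4.378 ]
 [ 1.2463 -0.9222 -1.5398 -1.4843]
 [ 1.4883  1.9271  0.3768  0.7179]
 [-0.5994 -2.4599 -1.0902  1.9257]]
lid_rack top [(0.69, array([312. , 277.2])), (0.43, array([288.9, 250.9]))]
lid_rack side [(0.69, array([275.4, 269.3]))]
marker top [(0.7, array([293.4, 251.1])), (0.69, array([246.8, 222.8]))]
marker side [(0.64, array([277.3, 215. ])), (0.47, array([267.8, 231.2]))]
swab_pack top [(0.83, array([313.9, 201.8]))]
swab_pack side [(0.73, array([340.8, 232.5]))]
rinse_bottle top [(0.71, array([276.4, 249.6])), (0.58, array([163.9, 298.5]))]
rinse_bottle side [(0.87, array([166. , 232.6]))]
gel_bottle top [(0.77, array([167.1, 230.9]))]
gel_bottle side [(0.73, array([222.9, 206.5])), (0.47, array([344.7, 260.7]))]
```

```bash
cat > ov.py <<'E'
from m import *
def W(v,q):
    c,s=np.cos(v[2]),np.sin(v[2]);return [v[0]+c*q[0]-s*q[1],v[1]+s*q[0]+c*q[1],q[2]]
def overlay(s,v,a,ny,name,box,k=5):
    x0,y0,x1,y1=box
    im=cv2.resize(s["image"][y0:y1,x0:x1,::-1],None,fx=k,fy=k,interpolation=cv2.INTER_CUBIC).copy()
    def pl(pts,col):
        p=np.array([(proj(s,W(v,q))-[x0-.5,y0-.5])*k-.5 for q in pts]);cv2.polylines(im,[np.round(p).astype(int)],False,col,1)
    h=.1
    pl([(-.14,-.23,h),(.14,-.23,h),(.14,.23,h),(-.14,.23,h),(-.14,-.23,h)],(0,0,255))
    pl([(-.14,.094,h),(.14,.094,h)],(0,0,255))
    th=np.linspace(0,2*np.pi,40);pl([(.045*np.cos(t),.04+.045*np.sin(t),.128) for t in th],(0,255,0))
    for sg in(1,-1):
        pl([(sg*.032*np.cos(a)+.006*np.cos(t),.04+sg*.032*np.sin(a)+.006*np.sin(t),.156) for t in th],(0,255,255))
        u=np.array([np.cos(a),np.sin(a)]);w=np.array([-u[1],u[0]])
        c=np.array([0,.04]);e=[c+sg*.011*u+z*.0436*w for z in(-1,1)]
        pl([(*q,.128) for q in e],(255,255,0))
    pl([(x,y,.124) for x,y in[(-.008,ny-.16),(.008,ny-.16),(.008,ny-.01),(0,ny),(-.008,ny-.01),(-.008,ny-.16)]],(255,0,255))
    pl([(x,y,.156) for x,y in[(-.018,ny-.16),(.018,ny-.16),(.018,ny-.14),(-.018,ny-.14),(-.018,ny-.16)]],(255,0,0))
    pl([(x,y,.133) for x,y in[(-.011,.098),(.011,.098),(.011,.126),(-.011,.126),(-.011,.098)]],(0,128,255))
    cv2.imwrite("pics/"+name+".png",im)
E
python3 - <<'E'
from ov import *
v=[.505,.0989,.3187]
overlay(snapshot("top"),v,.908,-.0147,"ovt",(200,170,400,320),4)
overlay(snapshot("side"),v,.908,-.0147,"ovs",(180,180,400,330),3)
E
```

```text
(no output)
```

View pics/ovt.png

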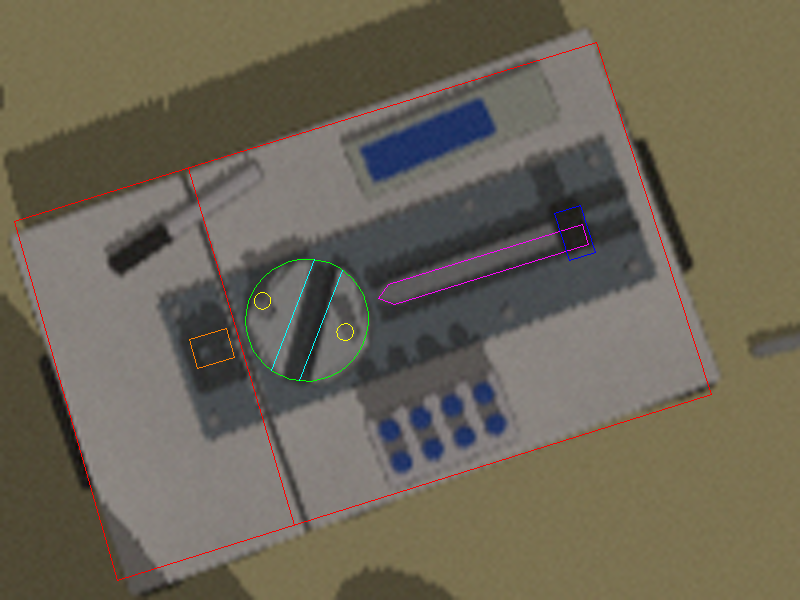

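View pics/ovs.png

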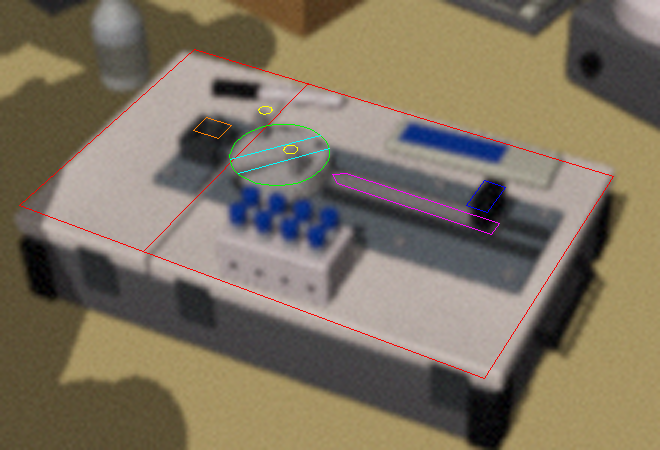

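Run:
```python
import cv2
a=cv2.imread("pics/top0.png")[225:275,240:310]; b=cv2.resize(a,None,fx=11,fy=11,interpolation=cv2.INTER_CUBIC)
for i in range(0,70,10): cv2.putText(b,str(240+i),(i*11,10),0,.35,(0,0,255))
for i in range(0,50,10): cv2.putText(b,str(225+i),(0,i*11+5),0,.35,(0,0,255))
cv2.imwrite("pics/td.png",b)
a=cv2.imread("pics/side0.png")[200:260,240:310]; b=cv2.resize(a,None,fx=10,fy=10,interpolation=cv2.INTER_CUBIC)
for i in range(0,70,10): cv2.putText(b,str(240+i),(i*10,10),0,.35,(0,0,255))
for i in range(0,60,10): cv2.putText(b,str(200+i),(0,i*10+5),0,.35,(0,0,255))
cv2.imwrite("pics/sd.png",b)
```

```text
(no output)
```

View pics/td.png

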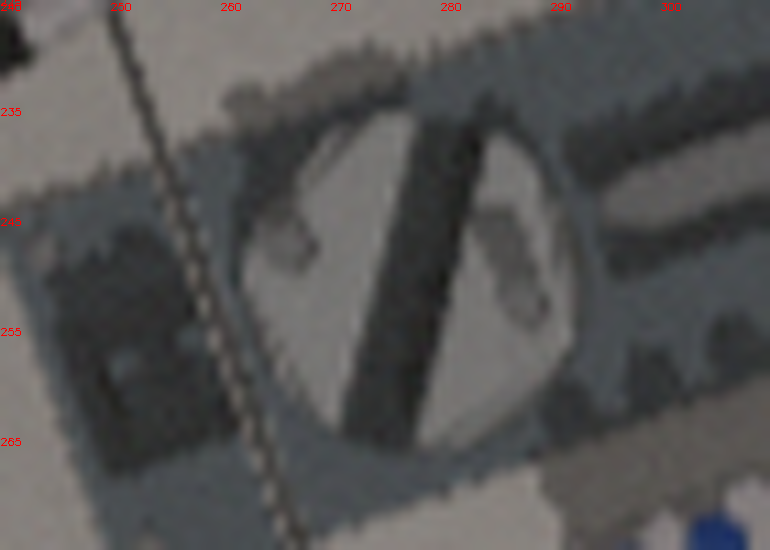

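View pics/sd.png

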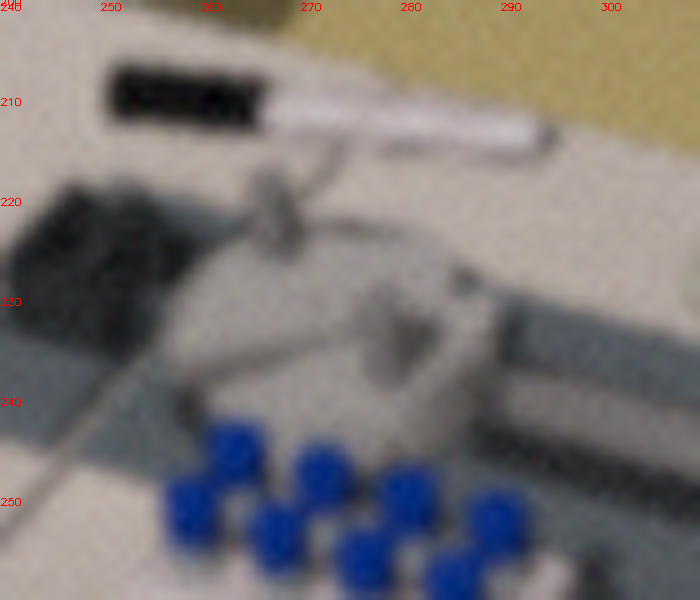

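```bash
cat > fit.py <<'E'
from ov import *
T,D=snapshot("top"),snapshot("side")
h=.1
A=lambda sg:(lambda v:(sg*.032*np.cos(v[4]),.04+sg*.032*np.sin(v[4]),.156))
B=lambda sg:(lambda v:(sg*.032*np.cos(v[4]),.04+sg*.032*np.sin(v[4]),.128))
SL=lambda sg:(lambda v:(-sg*.0436*np.sin(v[4]),.04+sg*.0436*np.cos(v[4]),.128))
obs=[(T,(246,212.5),(.14,.094,h)),(T,(276.5,301.7),(-.14,.094,h)),(T,(347,177.5),(.14,-.23,h)),(T,(379,266),(-.14,-.23,h)),(T,(203.5,228),(.14,.23,h)),(T,(233.7,317),(-.14,.23,h)),
(D,(229.3,265),(-.14,.094,h)),(D,(187.3,250),(-.14,.23,h)),(D,(245,197.3),(.14,.23,h)),(D,(384,241.7),(.14,-.23,h)),
(T,(280.2,236.2),SL(-1)),(T,(273.8,265),SL(1)),(D,(259,238.5),SL(1)),(D,(286,227),SL(-1)),
(D,(265.5,217.5),A(1)),(D,(277,229),A(-1)),(D,(268.5,224.5),B(1)),(D,(280,237),B(-1)),
(T,(277,250.5),(0,.04,.128))]
# slot sign: try both
best=None
for flip in(1,-1):
    o=[(s,p,(SL(-1) if q_i in(10,13) else SL(1)) if flip==1 and q_i in(10,11,12,13) else (SL(1) if q_i in(10,13) else SL(-1)) if q_i in(10,11,12,13) else q) for q_i,(s,p,q) in enumerate(obs)]
    r=least_squares(case_fit(o),[.5,.1,.3,-.03,.9],loss="soft_l1")
    if best is None or r.cost<best.cost: best=r
r=best;print(r.cost,r.x,np.degrees(r.x[2]));print(r.fun.reshape(-1,2))
v=r.x[:3];a=r.x[4]
overlay(T,v,a,-.02,"ovt2",(200,170,400,320),4)
overlay(D,v,a,-.02,"ovs2",(180,180,400,330),3)
E
python3 fit.py
```

```text
13.47928397711628 [ 0.5046  0.0959  0.3511 -0.0425  1.0421] 20.11782025280372
[[ 0.4152  0.5883]
 [-0.5469 -0.2548]
 [ 0.5056  1.0553]
 [ 0.0135 -0.4768]
 [-0.0449 -0.2753]
 [-1.5301 -0.2476]
 [-0.5573  0.153 ]
 [-1.2998  0.5318]
 [-2.6068 -0.1172]
 [ 0.1335 -4.6544]
 [ 0.2013 -0.6023]
 [ 0.5876 -0.3658]
 [-0.0116 -1.0563]
 [ 0.8766 -0.8586]
 [ 1.0578  0.089 ]
 [ 1.6236  0.5581]
 [-1.2261  1.273 ]
 [-0.8077  0.8399]
 [ 0.406  -0.4354]]
```

```bash
python3 -c "
import cv2,numpy as np
a=cv2.imread('pics/ovt2.png');b=cv2.imread('pics/ovs2.png');cv2.imwrite('pics/ov2.png',np.vstack([cv2.resize(a[40:440,80:680],(600,400))[:300+100], ])[:])"
```

```text
(no output)
```

View pics/ovt2.png

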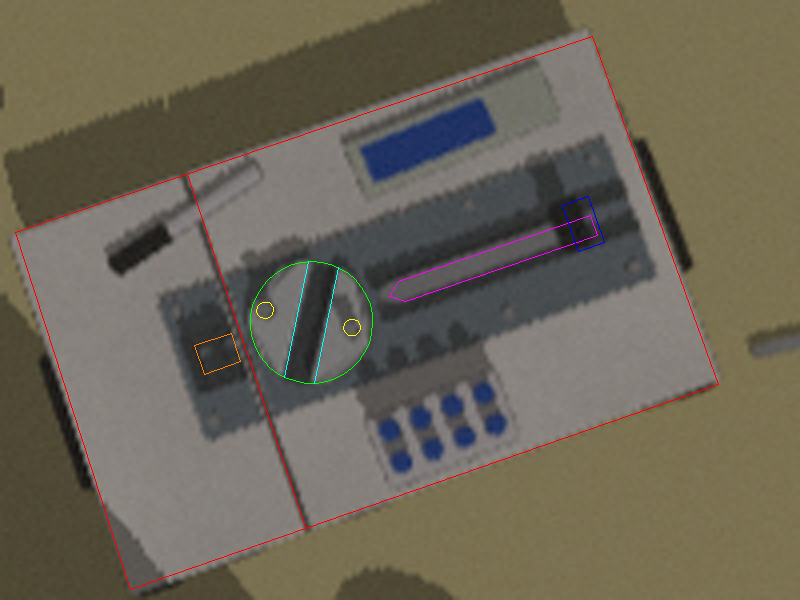

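View pics/ovs2.png

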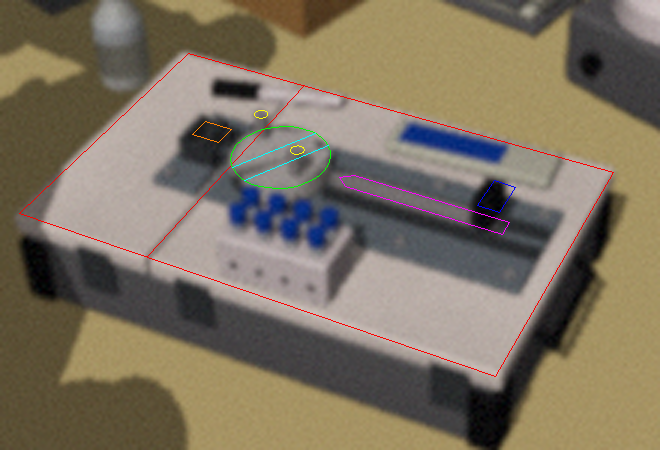

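Run:
```python
from ov import *
v=np.array([.5055,.0965,.351]);T=snapshot("top");D=snapshot("side")
def C(w):
    c,s=np.cos(v[2]),np.sin(v[2]);d=np.array(w[:2])-v[:2];return np.array([c*d[0]+s*d[1],-s*d[0]+c*d[1]])*1e3
for cam_,s in(("top",T),("side",D)):
    r=trace("lid_rack",cam_)
    for d in r[:2]:
        m=d["mask"].astype(np.uint8);b=cv2.boxPoints(cv2.minAreaRect(cv2.findNonZero(m)));print(cam_,d["score"],m.sum(),b.tolist())
        for z in(.1,.15,.169):print(z,[C(atz(s,p,z)).round(0).tolist() for p in b])
print("disc",C(atz(T,(276.5,249.8),.128)),atz(T,(276.5,249.8),.128), C(atz(D,(272.5,232),.128)))
print("slot ends",C(atz(T,(280.2,236.2),.128)),C(atz(T,(273.8,265),.128)))
print("block",C(atz(T,(342.8,226.5),.156)))
for k in("marker","swab_pack"):
    r=trace(k,"top")[0];b=cv2.boxPoints(cv2.minAreaRect(cv2.findNonZero(r["mask"].astype(np.uint8))))
    print(k,r["score"],[C(atz(T,p,.11)).round(0).tolist() for p in b])
```

```text
top 0.64 664 [[290.0689697265625, 274.17242431640625], [322.82757568359375, 261.0689697265625], [330.137939453125, 279.3448486328125], [297.37933349609375, 292.44830322265625]]
0.1 [[-79.0, 28.0], [-74.0, -77.0], [-132.0, -79.0], [-137.0, 25.0]]
0.15 [[-81.0, 26.0], [-77.0, -75.0], [-133.0, -77.0], [-138.0, 23.0]]
0.169 [[-82.0, 26.0], [-78.0, -74.0], [-133.0, -77.0], [-138.0, 23.0]]
side 0.72 1240 [[248.71701049804688, 270.4906005859375], [257.3584899902344, 240.24530029296875], [301.0754699707031, 252.73583984375], [292.4339904785156, 282.98114013671875]]
0.1 [[-136.0, 36.0], [-22.0, 79.0], [-18.0, -53.0], [-129.0, -85.0]]
0.15 [[-180.0, 4.0], [-73.0, 44.0], [-69.0, -80.0], [-173.0, -110.0]]
0.169 [[-197.0, -9.0], [-92.0, 31.0], [-88.0, -90.0], [-190.0, -120.0]]
disc [ 0.5252 42.0197] [0.4915 0.1361 0.128 ] [-2.9288 40.6898]
slot ends [35.0642 18.8976] [-39.1864  63.7079]
block [  -1.3494 -162.2325]
marker 0.54 [[98.0, 169.0], [129.0, 44.0], [113.0, 40.0], [82.0, 165.0]]
swab_pack 0.86 [[123.0, -25.0], [133.0, -183.0], [87.0, -186.0], [76.0, -27.0]]
```

```bash
python3 -m inch '[{"dx":30,"dy":27,"az":-1},{"dx":75,"dy":67,"az":-3},{"dx":120,"dy":108,"az":-5},{"dx":165,"dy":148,"az":-7},{"dx":210,"dy":189,"az":-9},{"dx":255,"dy":229,"az":-11.2},{"dx":300,"dy":270,"az":-11.2},{"dx":330,"dy":297,"az":-11.2}]'
```

```text
$[0]: bad value
```

```bash
python3 -m inch '[{"ax":0,"ay":0,"az":-1,"dx":30,"dy":27,"dz":0,"fingers":87},{"ax":0,"ay":0,"az":-3,"dx":75,"dy":67,"dz":0,"fingers":87},{"ax":0,"ay":0,"az":-5,"dx":120,"dy":108,"dz":0,"fingers":87},{"ax":0,"ay":0,"az":-7,"dx":165,"dy":148,"dz":0,"fingers":87},{"ax":0,"ay":0,"az":-9,"dx":210,"dy":189,"dz":0,"fingers":87},{"ax":0,"ay":0,"az":-11.2,"dx":255,"dy":229,"dz":0,"fingers":87},{"ax":0,"ay":0,"az":-11.2,"dx":300,"dy":270,"dz":0,"fingers":87},{"ax":0,"ay":0,"az":-11.2,"dx":330,"dy":297,"dz":0,"fingers":87}]'
```

```text
clock: 2.9
tool_pos: [0.4493, 0.2224, 0.227]
orientation: [-180.0, -0.0, -11.1]
force: [1.0, 0.7, 0.5]
opening: 0.0871
```

```bash
cat > go.py <<'E'
from m import *
def need(x,y,z,yaw):
    o=get_obs();R=Rn.from_euler("xyz",o["orientation"],degrees=True)
    d=R.inv().apply(np.array([x,y,z])-o["tool_pos"])*1e3
    Rt=Rn.from_euler("xyz",[180,0,yaw],degrees=True)
    print(o["clock"],o["tool_pos"],o["orientation"],"d",d.round(1),"turn",np.degrees((R.inv()*Rt).as_rotvec()).round(1),"F",np.round(o["force"],1),o["opening"])
E
python3 -c "
from go import *
need(.4915,.1355,.19,-11.1)"
```

```text
2.9 [0.4493 0.2224 0.227 ] [-179.9631   -0.0269  -11.1355] d [58.2 77.1 37. ] turn [-0. -0. -0.] F [1.  0.7 0.5] 0.0870983885092813
```

```bash
python3 -m inch '[{"ax":0,"ay":0,"az":0,"dx":25,"dy":33,"dz":0,"fingers":87},{"ax":0,"ay":0,"az":0,"dx":50,"dy":66,"dz":5,"fingers":87},{"ax":0,"ay":0,"az":0,"dx":58,"dy":77,"dz":20,"fingers":87},{"ax":0,"ay":0,"az":0,"dx":58,"dy":77,"dz":40,"fingers":87},{"ax":0,"ay":0,"az":0,"dx":58,"dy":77,"dz":52,"fingers":87},{"ax":0,"ay":0,"az":0,"dx":58,"dy":77,"dz":54,"fingers":87}]'
python3 - <<'E'
from go import *
need(.4915,.1355,.138,-11.1)
T,D=snapshot("top"),snapshot("side")
for s,n,b in((T,"t1",(240,205,320,265)),(D,"s1",(220,160,320,260))):
    x0,y0,x1,y1=b;cv2.imwrite("pics/"+n+".png",cv2.resize(s["image"][y0:y1,x0:x1,::-1],None,fx=6,fy=6,interpolation=cv2.INTER_CUBIC))
E
```

```text
clock: 3.65
tool_pos: [0.4903, 0.1381, 0.1717]
orientation: [179.9, 0.1, -11.0]
force: [-0.4, 0.8, 2.1]
opening: 0.0871
3.65 [0.4903 0.1381 0.1717] [179.9315   0.0645 -11.0442] d [ 1.7  2.2 33.7] turn [0.1 0.1 0.1] F [-0.4  0.8  2.1] 0.08711159895139606
```

View pics/s1.png

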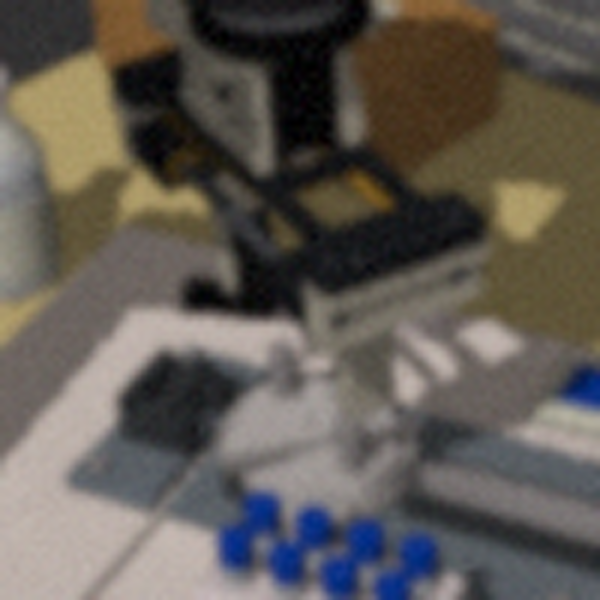

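View pics/t1.png

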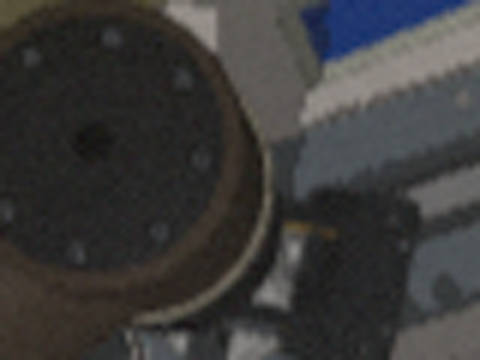

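Run:
```python
from go import *
D=snapshot("side")
o=get_obs();R=Rn.from_euler("xyz",o["orientation"],degrees=True)
im=cv2.resize(D["image"][160:260,220:320,::-1],None,fx=6,fy=6,interpolation=cv2.INTER_CUBIC)
def pl(P,c):
    p=np.array([(proj(D,q)-[219.5,159.5])*6-.5 for q in P]);cv2.polylines(im,[p.round().astype(int)],True,c,1)
for sg in(1,-1):
  for z,c in((0,(0,0,255)),(-30,(0,128,255))):
    pl([o["tool_pos"]+R.apply(np.array([x,sg*y,z])/1e3) for x,y in((-9.5,43.5),(9.5,43.5),(9.5,65),(-9.5,65))],c)
cc=np.array([.4915,.1355]);th=np.linspace(0,6.28,30)
for sg in(1,-1):
  for z in(.128,.156):
    e=cc+sg*.032*np.array([np.cos(np.radians(78.9)),np.sin(np.radians(78.9))])
    pl([(e[0]+.006*np.cos(t),e[1]+.006*np.sin(t),z) for t in th],(0,255,0))
cv2.imwrite("pics/s1o.png",im)
```

```text
(no output)
```

View pics/s1o.png

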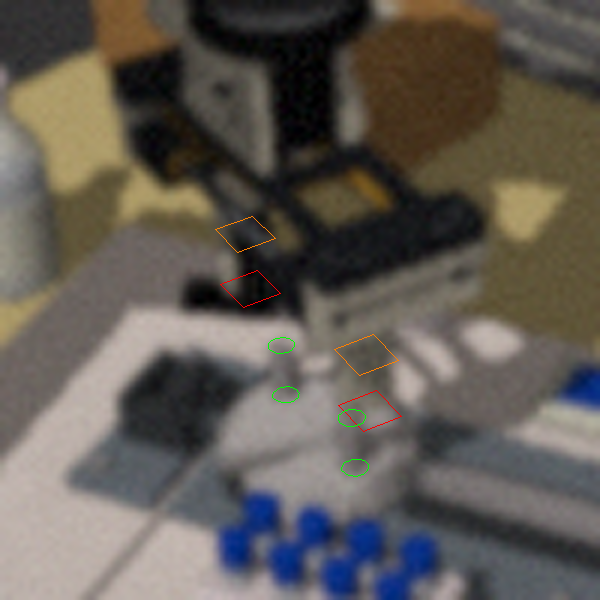

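```bash
python3 -m inch '[{"ax":0,"ay":0,"az":0,"dx":0,"dy":0,"dz":0,"fingers":87.6},{"ax":0,"ay":0,"az":0,"dx":0,"dy":0,"dz":6,"fingers":87.6},{"ax":0,"ay":0,"az":0,"dx":0,"dy":0,"dz":12,"fingers":87.6},{"ax":0,"ay":0,"az":0,"dx":0,"dy":0,"dz":18,"fingers":87.6},{"ax":0,"ay":0,"az":0,"dx":0,"dy":0,"dz":22,"fingers":87.6},{"ax":0,"ay":0,"az":0,"dx":0,"dy":0,"dz":22,"fingers":87.6}]'; python3 -c "
from go import *
need(.4915,.1355,.138,-11.1)"
```

```text
clock: 4.55
tool_pos: [0.4906, 0.1378, 0.1501]
orientation: [180.0, 0.0, -11.1]
force: [0.8, 0.4, 0.0]
opening: 0.0875
4.55 [0.4906 0.1378 0.1501] [179.9623   0.0337 -11.0798] d [ 1.3  2.1 12.1] turn [0. 0. 0.] F [0.8 0.4 0. ] 0.08752392015794533
```

```bash
python3 -m inch '[{"ax":0,"ay":0,"az":0,"dx":0,"dy":0,"dz":6,"fingers":87.6},{"ax":0,"ay":0,"az":0,"dx":0,"dy":0,"dz":12,"fingers":87.6},{"ax":0,"ay":0,"az":0,"dx":0,"dy":0,"dz":12,"fingers":82},{"ax":0,"ay":0,"az":0,"dx":0,"dy":0,"dz":12,"fingers":79},{"ax":0,"ay":0,"az":0,"dx":0,"dy":0,"dz":12,"fingers":79}]'; python3 -c "
from go import *
need(.4915,.1355,.138,-11.1)"
```

```text
clock: 5.18
tool_pos: [0.4903, 0.137, 0.1383]
orientation: [179.9, 0.0, -11.1]
force: [0.9, -5.7, -2.1]
opening: 0.0794
5.175 [0.4903 0.137  0.1383] [179.8993   0.0479 -11.079 ] d [1.5 1.2 0.3] turn [0.1 0.  0. ] F [ 0.9 -5.7 -2.1] 0.07940685250039091
```

```bash
python3 -m inch '[{"ax":0,"ay":0,"az":0,"dx":1,"dy":1.7,"dz":0,"fingers":79},{"ax":0,"ay":0,"az":0,"dx":1,"dy":1.7,"dz":0,"fingers":79},{"ax":0,"ay":0,"az":0,"dx":1,"dy":1.7,"dz":0,"fingers":77},{"ax":0,"ay":0,"az":0,"dx":1,"dy":1.7,"dz":0,"fingers":77}]'; python3 -c "
from go import *
need(.4915,.1355,.138,-11.1)"
```

```text
clock: 5.68
tool_pos: [0.4915, 0.1357, 0.1387]
orientation: [180.0, -0.0, -11.1]
force: [0.8, -4.0, 2.6]
opening: 0.0772
5.675 [0.4915 0.1357 0.1387] [179.9584  -0.0078 -11.0645] d [0.1 0.2 0.7] turn [ 0. -0.  0.] F [ 0.8 -4.   2.6] 0.07715394420847756
```

```bash
python3 -m inch '[{"ax":0,"ay":0,"az":0,"dx":0,"dy":0.8,"dz":0,"fingers":76},{"ax":0,"ay":0,"az":0,"dx":0,"dy":0.8,"dz":0,"fingers":74},{"ax":0,"ay":0,"az":0,"dx":0,"dy":0.8,"dz":0,"fingers":74},{"ax":0,"ay":0,"az":4,"dx":0,"dy":0.8,"dz":0,"fingers":74},{"ax":0,"ay":0,"az":8,"dx":0,"dy":0.8,"dz":0,"fingers":74}]'; python3 -c "
from go import *
need(.4915,.1355,.138,-69.9);print(get_obs()['joint_pos'],get_obs()['moment'])"
```

```text
clock: 6.3
tool_pos: [0.4913, 0.1349, 0.1388]
orientation: [180.0, -0.0, -19.2]
force: [0.7, -5.4, 3.1]
opening: 0.0751
6.3 [0.4913 0.1349 0.1388] [179.9707  -0.0128 -19.2025] d [-0.  -0.6  0.8] turn [ 0.  -0.  50.7] F [ 0.7 -5.4  3.1] 0.07508583913921127
[ 37.4905   9.4835 -26.9713   0.0333 -53.5626  33.2872] [-2.0811 -0.1343  0.1106]
```

```bash
python3 -m inch '[{"ax":0,"ay":0,"az":6,"dx":0,"dy":0,"dz":0,"fingers":74},{"ax":0,"ay":0,"az":13,"dx":0,"dy":0,"dz":0,"fingers":74},{"ax":0,"ay":0,"az":20,"dx":0,"dy":0,"dz":0,"fingers":74},{"ax":0,"ay":0,"az":27,"dx":0,"dy":0,"dz":0,"fingers":74},{"ax":0,"ay":0,"az":34,"dx":0,"dy":0,"dz":0,"fingers":74},{"ax":0,"ay":0,"az":41,"dx":0,"dy":0,"dz":0,"fingers":74},{"ax":0,"ay":0,"az":47,"dx":0,"dy":0,"dz":0,"fingers":74},{"ax":0,"ay":0,"az":50.7,"dx":0,"dy":0,"dz":0,"fingers":74}]'; python3 -c "
from go import *
need(.4915,.1355,.138,-69.9)
s=snapshot('side');cv2.imwrite('pics/s2.png',cv2.resize(s['image'][160:260,220:320,::-1],None,fx=6,fy=6,interpolation=cv2.INTER_CUBIC))"
```

```text
clock: 7.3
tool_pos: [0.4911, 0.1348, 0.1387]
orientation: [180.0, -0.0, -69.9]
force: [-0.5, -6.2, 4.2]
opening: 0.075
7.3 [0.4911 0.1348 0.1387] [179.9604  -0.0361 -69.932 ] d [-0.6 -0.7  0.7] turn [ 0. -0. -0.] F [-0.5 -6.2  4.2] 0.07503774602381769
```

View pics/s2.png

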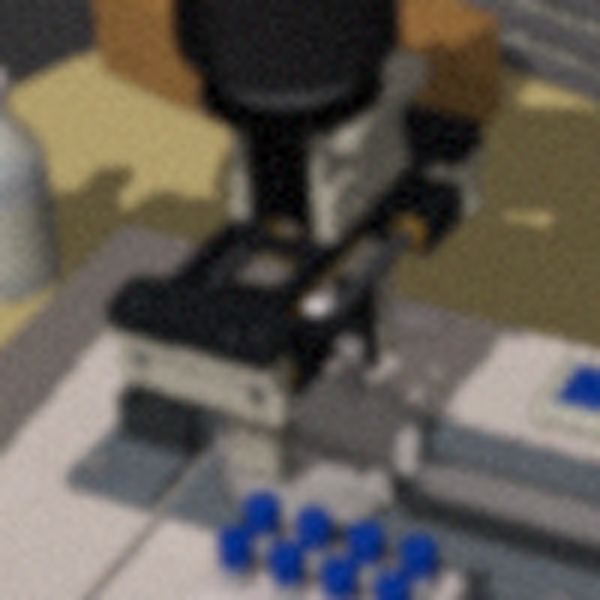

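```bash
python3 -m inch '[{"ax":0,"ay":0,"az":0,"dx":0,"dy":0,"dz":0,"fingers":86},{"ax":0,"ay":0,"az":0,"dx":0,"dy":0,"dz":0,"fingers":86},{"ax":0,"ay":0,"az":0,"dx":0,"dy":0,"dz":0,"fingers":86},{"ax":0,"ay":0,"az":0,"dx":0,"dy":0,"dz":-15,"fingers":86},{"ax":0,"ay":0,"az":0,"dx":0,"dy":0,"dz":-40,"fingers":86},{"ax":0,"ay":0,"az":0,"dx":0,"dy":0,"dz":-75,"fingers":86},{"ax":0,"ay":0,"az":0,"dx":40,"dy":0,"dz":-100,"fingers":60},{"ax":0,"ay":0,"az":0,"dx":90,"dy":0,"dz":-100,"fingers":30}]'; python3 -m inch '[{"ax":0,"ay":0,"az":0,"dx":50,"dy":0,"dz":0,"fingers":0},{"ax":0,"ay":0,"az":0,"dx":100,"dy":0,"dz":0,"fingers":0},{"ax":0,"ay":0,"az":0,"dx":150,"dy":0,"dz":0,"fingers":0},{"ax":0,"ay":0,"az":0,"dx":156,"dy":0,"dz":0,"fingers":0},{"ax":0,"ay":0,"az":0,"dx":156,"dy":0,"dz":0,"fingers":0}]'
cat > chk.py <<'E'
from ov import *
import sys
v=[.5048,.0969,.351];a=float(sys.argv[2]);ny=float(sys.argv[3]);n=sys.argv[1]
overlay(snapshot("top"),v,a,ny,n+"t",(230,190,370,290),5)
overlay(snapshot("side"),v,a,ny,n+"s",(230,200,370,300),5)
E
python3 chk.py c1 0 -.016; python3 -c "
from go import *
need(.5756,-.0965,.130,-69.9)"
```

```text
clock: 8.35
tool_pos: [0.5241, 0.0511, 0.2424]
orientation: [-179.7, -0.0, -69.6]
force: [0.9, -0.4, 0.1]
opening: 0.0714
clock: 8.98
tool_pos: [0.5764, -0.0958, 0.2391]
orientation: [-180.0, 0.0, -69.8]
force: [-0.4, 0.4, -0.7]
opening: 0.0219
9.075 [ 0.5762 -0.0948  0.2391] [-179.9673    0.0038  -69.7392] d [  1.4   1.2 109.1] turn [-0.   0.   0.2] F [-0.4  0.9  0.3] 0.013590508627050092
```

View pics/c1t.png

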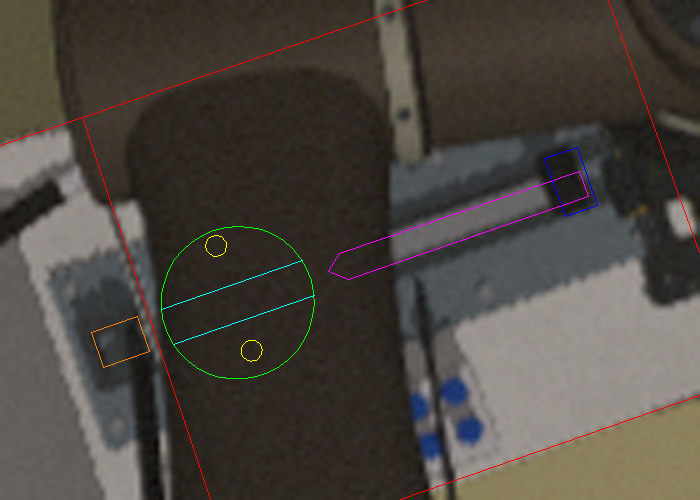

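View pics/c1s.png

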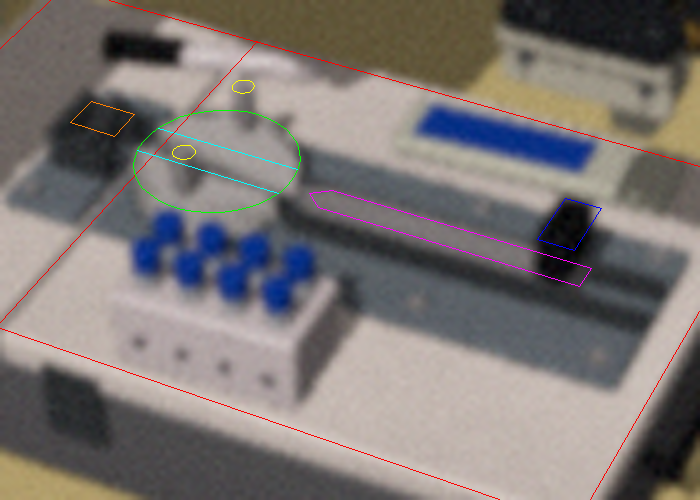

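```bash
python3 -c "
import cv2
a=cv2.imread('pics/side0.png')
from go import *
s=snapshot('side');cv2.imwrite('pics/z.png',cv2.resize(s['image'][210:250,250:310,::-1],None,fx=12,fy=12,interpolation=cv2.INTER_CUBIC))
need(.5736,-.0909,.130,-69.9)"
```

```text
9.125 [ 0.5762 -0.0945  0.2391] [-179.9649    0.0009  -69.7088] d [ -4.3   1.2 109.1] turn [-0.   0.   0.2] F [0.8 0.3 0.3] 0.0096859629713012
```

View pics/z.png

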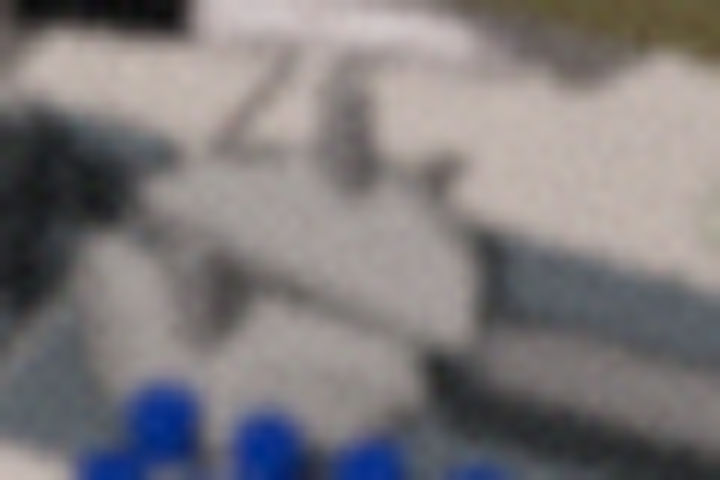

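Run:
```python
from ov import *
D=snapshot("side")
def ang(p,q):
    a=atz(D,p,.128);b=atz(D,q,.128);d=(a-b)[:2];return np.degrees(np.arctan2(d[1],d[0])),a,b
print(ang((261.7,227.5),(287.5,238.75)))
print("pegs base",ang((279,224.5),(267.3,237.2)))
a=atz(D,(279,217),.156);b=atz(D,(266.5,230),.156);print(a,b,np.degrees(np.arctan2(*(a-b)[1::-1])))
v=[.5048,.0969,.351]
for g in(0,-.1,-.2,.1,.2):
    u=np.array([np.cos(g),np.sin(g)]);w=np.array([-u[1],u[0]])
    P=[proj(D,W(v,(*(np.array([0,.04])+.011*u+k*.0436*w),.128))) for k in(1,-1)]
    print(g,P,(P[1]-P[0])[1]/(P[1]-P[0])[0])
```

```text
(np.float64(101.62494548887811), array([0.4806, 0.1697, 0.128 ]), array([0.4983, 0.0835, 0.128 ]))
pegs base (np.float64(18.99330371571279), array([0.5232, 0.1466, 0.128 ]), array([0.4643, 0.1264, 0.128 ]))
[0.5222 0.1432 0.156 ] [0.4613 0.1229 0.156 ] 18.408948142472603
0 [array([261.143 , 225.1033]), array([289.0867, 233.4879])] 0.30005428529463074
-0.1 [array([262.3497, 224.3698]), array([288.6053, 234.4983])] 0.38576131547584575
-0.2 [array([263.6557, 223.7089]), array([287.9635, 235.4837])] 0.48440229283412034
0.1 [array([260.0477, 225.9028]), array([289.4039, 232.4631])] 0.22347366692828682
0.2 [array([259.075 , 226.7611]), array([289.5552, 231.4343])] 0.15331977930931978
```

```bash
python3 -m inch '[{"ax":0,"ay":0,"az":0,"dx":-4,"dy":1,"dz":30,"fingers":0},{"ax":0,"ay":0,"az":0,"dx":-4,"dy":1,"dz":60,"fingers":0},{"ax":0,"ay":0,"az":0,"dx":-4,"dy":1,"dz":85,"fingers":0},{"ax":0,"ay":0,"az":0,"dx":-4,"dy":1,"dz":100,"fingers":0},{"ax":0,"ay":0,"az":0,"dx":-4,"dy":1,"dz":108,"fingers":0},{"ax":0,"ay":0,"az":0,"dx":-4,"dy":1,"dz":108,"fingers":0}]'; python3 chk.py c2 0 -.016;python3 -c "
from go import *
need(.5736,-.0909,.130,-69.9)"
```

```text
clock: 9.93
tool_pos: [0.5741, -0.0919, 0.1307]
orientation: [180.0, -0.0, -69.8]
force: [-0.3, 0.6, 0.1]
opening: 0.0008
10.025 [ 0.5746 -0.092   0.1314] [-179.9305   -0.0252  -69.7627] d [-1.4  0.5  1.4] turn [-0.1 -0.   0.1] F [-0.6 -0.5 -0.3] 0.000561698579806834
```

View pics/c2s.png

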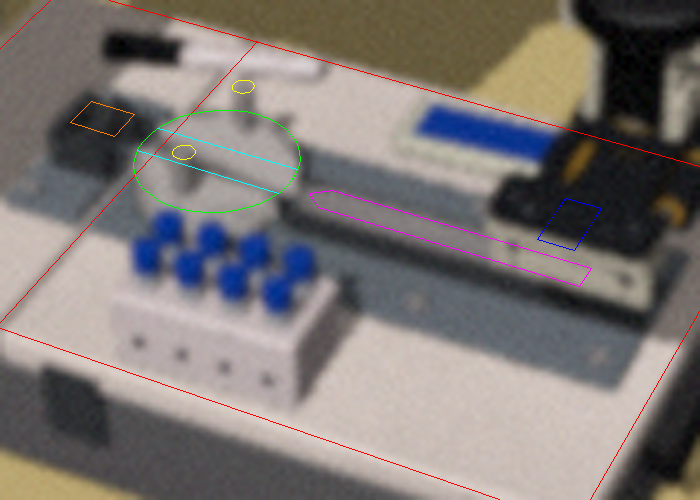

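View pics/c2t.png

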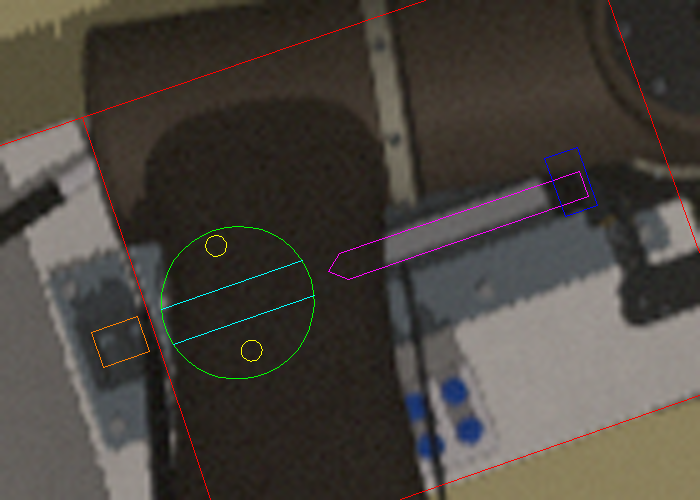

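```bash
python3 -m inch '[{"ax":0,"ay":0,"az":0,"dx":-5,"dy":0.5,"dz":0,"fingers":0},{"ax":0,"ay":0,"az":0,"dx":-10,"dy":0.5,"dz":0,"fingers":0},{"ax":0,"ay":0,"az":0,"dx":-14,"dy":0.5,"dz":0,"fingers":0},{"ax":0,"ay":0,"az":0,"dx":-18,"dy":0.5,"dz":0,"fingers":0},{"ax":0,"ay":0,"az":0,"dx":-22,"dy":0.5,"dz":0,"fingers":0},{"ax":0,"ay":0,"az":0,"dx":-26,"dy":0.5,"dz":0,"fingers":0},{"ax":0,"ay":0,"az":0,"dx":-30,"dy":0.5,"dz":0,"fingers":0},{"ax":0,"ay":0,"az":0,"dx":-34,"dy":0.5,"dz":0,"fingers":0}]'; python3 chk.py c3 0 0.0;python3 -c "
from go import *
need(.4915,.1355,.130,-69.9)"
```

```text
clock: 11.02
tool_pos: [0.5619, -0.0603, 0.1307]
orientation: [-180.0, -0.0, -69.8]
force: [0.1, -3.6, 1.0]
opening: 0.0002
11.125 [ 0.5617 -0.0599  0.1307] [-179.9875    0.0098  -69.7613] d [-207.7   -1.7    0.7] turn [-0.   0.   0.1] F [ 0.  -0.3  1.4] 0.00040901978532484345
```

View pics/c3s.png

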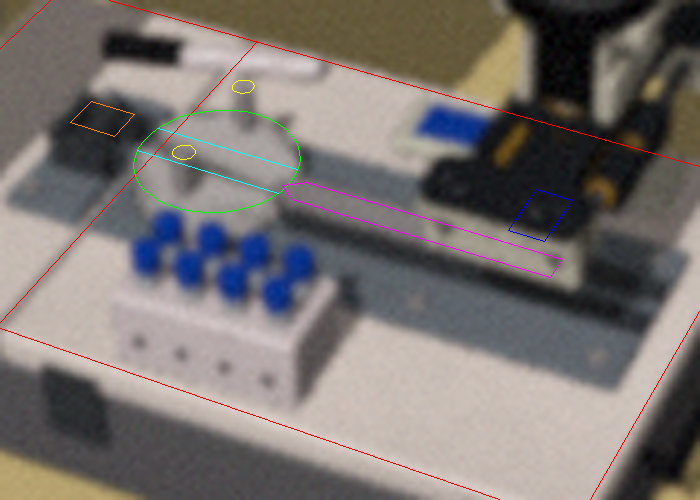

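```bash
python3 -m inch '[{"ax":0,"ay":0,"az":0,"dx":-4,"dy":0,"dz":0,"fingers":0},{"ax":0,"ay":0,"az":0,"dx":-8,"dy":0,"dz":0,"fingers":0},{"ax":0,"ay":0,"az":0,"dx":-12,"dy":0,"dz":0,"fingers":0},{"ax":0,"ay":0,"az":0,"dx":-16,"dy":0,"dz":0,"fingers":0}]'; python3 -m inch '[{"ax":0,"ay":0,"az":0,"dx":-4,"dy":0,"dz":0,"fingers":0},{"ax":0,"ay":0,"az":0,"dx":-8,"dy":0,"dz":0,"fingers":0},{"ax":0,"ay":0,"az":0,"dx":-12,"dy":0,"dz":0,"fingers":0},{"ax":0,"ay":0,"az":0,"dx":-16,"dy":0,"dz":0,"fingers":0}]';python3 chk.py c4 0 .034;python3 -c "
from go import *
need(.4911,.1345,.130,-69.9)"
```

```text
clock: 11.62
tool_pos: [0.5562, -0.0452, 0.1306]
orientation: [-180.0, -0.0, -69.8]
force: [1.2, -3.3, 2.4]
opening: 0.0007
clock: 12.12
tool_pos: [0.5507, -0.0301, 0.1306]
orientation: [-180.0, -0.0, -69.8]
force: [0.8, -4.8, 3.8]
opening: 0.0002
12.225 [ 0.5505 -0.0298  0.1305] [-179.9953    0.0228  -69.7649] d [-174.7   -1.1    0.6] turn [-0.   0.   0.1] F [ 0.9 -1.9  1.7] 0.0006206642353055487
```

View pics/c4s.png

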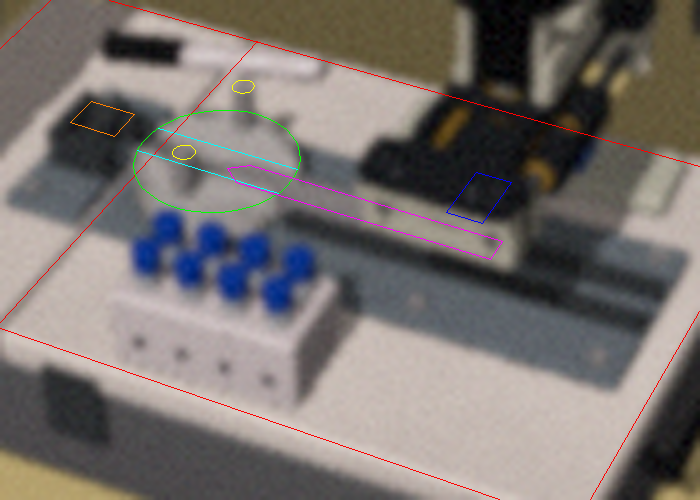

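```bash
python3 -m inch '[{"ax":0,"ay":0,"az":0,"dx":-5,"dy":0,"dz":0,"fingers":0},{"ax":0,"ay":0,"az":0,"dx":-10,"dy":0,"dz":0,"fingers":0},{"ax":0,"ay":0,"az":0,"dx":-15,"dy":0,"dz":0,"fingers":0},{"ax":0,"ay":0,"az":0,"dx":-20,"dy":0,"dz":0,"fingers":0}]'; python3 -m inch '[{"ax":0,"ay":0,"az":0,"dx":-5,"dy":0,"dz":0,"fingers":0},{"ax":0,"ay":0,"az":0,"dx":-10,"dy":0,"dz":0,"fingers":0},{"ax":0,"ay":0,"az":0,"dx":-15,"dy":0,"dz":0,"fingers":0},{"ax":0,"ay":0,"az":0,"dx":-20,"dy":0,"dz":0,"fingers":0}]';python3 -m inch '[{"ax":0,"ay":0,"az":0,"dx":-5,"dy":0,"dz":0,"fingers":0},{"ax":0,"ay":0,"az":0,"dx":-10,"dy":0,"dz":0,"fingers":0},{"ax":0,"ay":0,"az":0,"dx":-15,"dy":0,"dz":0,"fingers":0},{"ax":0,"ay":0,"az":0,"dx":-20,"dy":0,"dz":0,"fingers":0}]';python3 chk.py c5 0 .094;python3 -c "
from go import *
need(.4911,.1345,.130,-69.9)"
```

```text
clock: 12.72
tool_pos: [0.5436, -0.0115, 0.1305]
orientation: [180.0, -0.0, -69.8]
force: [0.8, -5.6, 3.0]
opening: 0.0001
clock: 13.22
tool_pos: [0.5366, 0.0071, 0.1305]
orientation: [180.0, -0.0, -69.8]
force: [1.1, -5.6, 2.2]
opening: 0.0004
clock: 13.72
tool_pos: [0.5295, 0.0257, 0.1305]
orientation: [179.9, -0.0, -69.8]
force: [0.5, -7.0, 3.8]
opening: 0.0001
13.825 [0.5294 0.0262 0.1305] [179.9603   0.0146 -69.7658] d [-114.9   -1.5    0.5] turn [0.  0.  0.1] F [-0.  -3.3  2.1] 0.00026819636136298083
```

View pics/c5s.png

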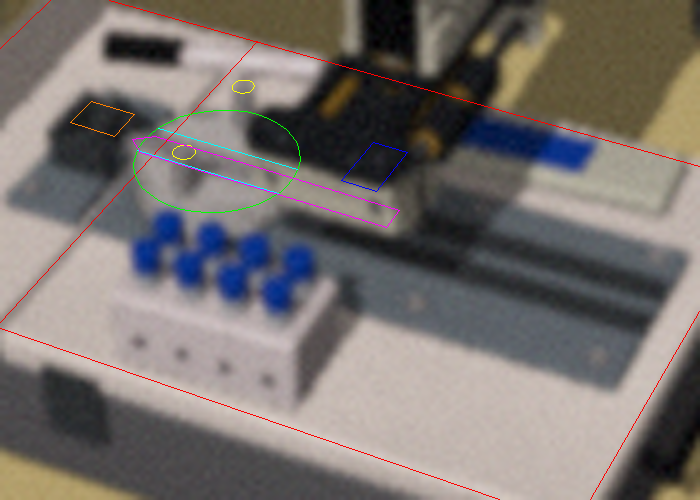

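View pics/c5t.png

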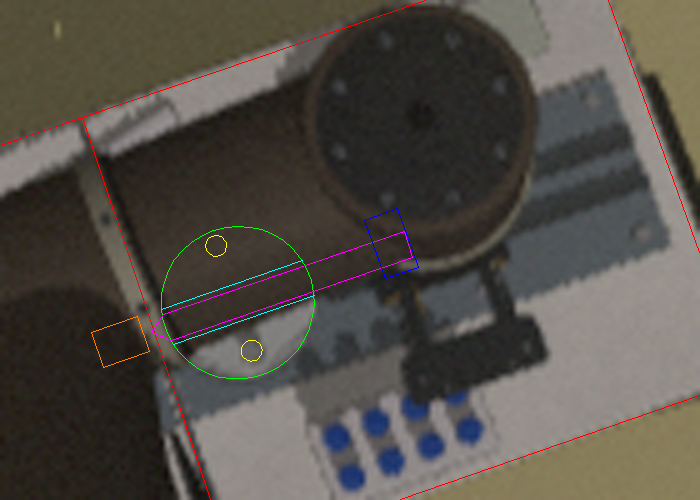

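```bash
python3 -m inch '[{"ax":0,"ay":0,"az":0,"dx":-5,"dy":0,"dz":0,"fingers":0},{"ax":0,"ay":0,"az":0,"dx":-10,"dy":0,"dz":0,"fingers":0},{"ax":0,"ay":0,"az":0,"dx":-15,"dy":0,"dz":0,"fingers":0},{"ax":0,"ay":0,"az":0,"dx":-20,"dy":0,"dz":0,"fingers":0}]'; python3 -m inch '[{"ax":0,"ay":0,"az":0,"dx":-2,"dy":0,"dz":0,"fingers":0},{"ax":0,"ay":0,"az":0,"dx":-4,"dy":0,"dz":0,"fingers":0},{"ax":0,"ay":0,"az":0,"dx":-6,"dy":0,"dz":0,"fingers":0}]';python3 -c "
from go import *
need(.4911,.1345,.130,-69.9)"
```

```text
clock: 14.32
tool_pos: [0.5225, 0.0442, 0.1304]
orientation: [179.9, -0.0, -69.8]
force: [1.1, -6.4, 3.2]
opening: 0.0004
clock: 14.7
tool_pos: [0.5205, 0.0498, 0.1304]
orientation: [179.9, -0.0, -69.8]
force: [0.3, -5.8, 3.5]
opening: 0.0002
14.7 [0.5205 0.0498 0.1304] [179.9289  -0.0255 -69.7814] d [-89.6  -1.7   0.4] turn [ 0.1 -0.   0.1] F [ 0.3 -5.8  3.5] 0.00024564522953677735
```

```bash
for i in 1 2; do :; done; python3 -m inch '[{"ax":0,"ay":0,"az":0,"dx":-1,"dy":0,"dz":0,"fingers":0},{"ax":0,"ay":0,"az":0,"dx":-2,"dy":0,"dz":0,"fingers":0},{"ax":0,"ay":0,"az":0,"dx":-3,"dy":0,"dz":0,"fingers":0}]';python3 -m inch '[{"ax":0,"ay":0,"az":0,"dx":-1,"dy":0,"dz":0,"fingers":0},{"ax":0,"ay":0,"az":0,"dx":-2,"dy":0,"dz":0,"fingers":0}]';python3 -m inch '[{"ax":0,"ay":0,"az":0,"dx":-1,"dy":0,"dz":0,"fingers":0},{"ax":0,"ay":0,"az":0,"dx":-1.5,"dy":0,"dz":0,"fingers":0}]'
```

```text
clock: 15.08
tool_pos: [0.5195, 0.0526, 0.1304]
orientation: [179.9, -0.0, -69.8]
force: [0.6, -6.1, 3.5]
opening: -0.0
clock: 15.32
tool_pos: [0.5188, 0.0545, 0.1304]
orientation: [179.9, -0.0, -69.8]
force: [0.9, -6.3, 2.4]
opening: 0.0002
clock: 15.58
tool_pos: [0.5186, 0.0547, 0.1305]
orientation: [179.9, -0.1, -69.8]
force: [5.4, -15.4, 1.5]
opening: 0.0007
```

```bash
python3 -m inch '[{"ax":0,"ay":0,"az":0,"dx":-1,"dy":0,"dz":0,"fingers":0},{"ax":0,"ay":0,"az":0,"dx":-1,"dy":0,"dz":0,"fingers":0},{"ax":0,"ay":0,"az":0,"dx":-1,"dy":0,"dz":0,"fingers":0}]';python3 -c "
from go import *
need(.4911,.1345,.130,-69.9)"
```

```text
clock: 15.95
tool_pos: [0.5185, 0.0548, 0.1307]
orientation: [179.9, -0.2, -69.8]
force: [7.4, -18.4, 1.8]
opening: 0.0003
15.95 [0.5185 0.0548 0.1307] [179.8954  -0.1917 -69.7799] d [-84.3  -1.8   0.4] turn [ 0.1 -0.2  0.1] F [  7.4 -18.4   1.8] 0.0003120079102687715
```

```bash
python3 -m inch '[{"ax":0,"ay":0,"az":0,"dx":6,"dy":0,"dz":0,"fingers":0},{"ax":0,"ay":0,"az":0,"dx":14,"dy":0,"dz":0,"fingers":0},{"ax":0,"ay":0,"az":0,"dx":18,"dy":0,"dz":0,"fingers":0},{"ax":0,"ay":0,"az":0,"dx":18,"dy":0,"dz":-30,"fingers":0},{"ax":0,"ay":0,"az":0,"dx":18,"dy":0,"dz":-75,"fingers":0},{"ax":0,"ay":0,"az":0,"dx":50,"dy":0,"dz":-120,"fingers":0},{"ax":0,"ay":0,"az":0,"dx":100,"dy":0,"dz":-140,"fingers":0},{"ax":0,"ay":0,"az":0,"dx":150,"dy":0,"dz":-140,"fingers":0}]';python3 -m inch '[{"ax":0,"ay":0,"az":0,"dx":50,"dy":0,"dz":0,"fingers":0},{"ax":0,"ay":0,"az":0,"dx":100,"dy":0,"dz":0,"fingers":0},{"ax":0,"ay":0,"az":0,"dx":150,"dy":0,"dz":0,"fingers":0},{"ax":0,"ay":0,"az":0,"dx":200,"dy":0,"dz":0,"fingers":0},{"ax":0,"ay":0,"az":0,"dx":210,"dy":0,"dz":0,"fingers":0},{"ax":0,"ay":0,"az":0,"dx":210,"dy":0,"dz":0,"fingers":0}]'; python3 chk.py c6 0 .126
python3 - <<'E'
from h import *
for n,b in(("top",(230,190,370,290)),("side",(230,200,370,300))):
    s=snapshot(n);x0,y0,x1,y1=b;cv2.imwrite("pics/f_"+n+".png",cv2.resize(s["image"][y0:y1,x0:x1,::-1],None,fx=5,fy=5,interpolation=cv2.INTER_CUBIC))
E
```

```text
clock: 16.95
tool_pos: [0.5718, -0.0841, 0.2731]
orientation: [-179.7, -0.0, -69.7]
force: [0.4, -0.1, -0.5]
opening: 0.0002
clock: 17.7
tool_pos: [0.6427, -0.2808, 0.2696]
orientation: [180.0, 0.1, -69.8]
force: [0.4, 0.9, -0.3]
opening: 0.0009
```

View pics/f_top.png

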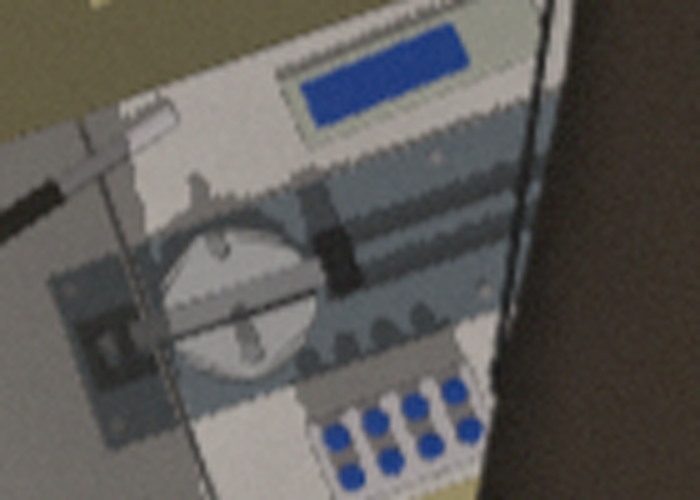

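View pics/f_side.png

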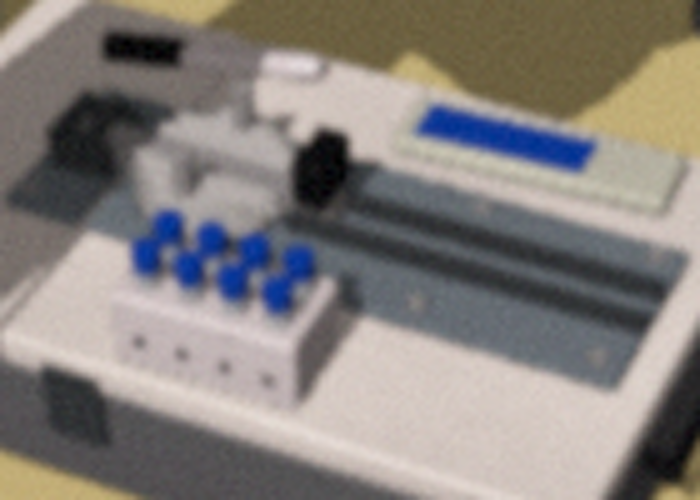

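View pics/c6t.png

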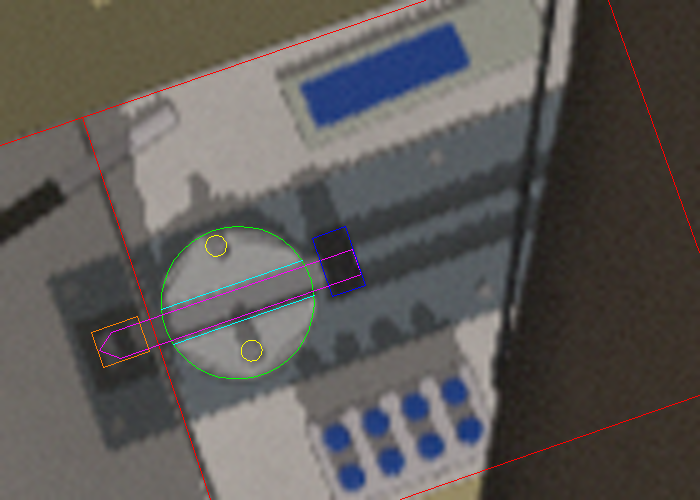

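```bash
python3 -c "
from go import *
o=get_obs();print(o['clock'],o['qvel'],o['force']);print(close_job())"
```

```text
17.9 [ 0.0936 -0.235   0.0792  0.053   0.0635  0.0634] [ 0.2892  0.4538 -0.5068]
the job is handed in; nothing more can be done
None
```

I locked the case and handed the job in at 17.9 s of the allowed 51 s; the hand-in gives no verdict.

**What I did:** I put the open fingers around both disc pegs, closed them lightly and turned the disc about 59° clockwise so its slot faced the bar. I then raised the arm and shut the fingers. With them I pushed the larger bar, the one in the lid channel, by its black block through the disc until it hit a hard stop.

**Last checks:**
- **Bar home:** Pushing took 3–7 N, then jumped to about 20 N at the stop. The finger position there puts the nose at y ≈ 125 mm in the case frame, and the end wall is at 126 mm. In the final top picture the block sits where it should for a home bar.
- **Disc angle:** The slot edge runs parallel to the bar in the final top picture. With the bar through it, the slot's play allows only about 0.07 rad of error.
- **Other things:** The lid rack, swab packet and marker look unmoved in the final close-ups. I did not check the bottles, jar and table rack in a final picture; the arm made no contact near them. The arm finished clear of everything.

**What disagreed:**
- After I turned the disc, one blurred slot edge in the side picture suggested it was about 8° off, while the pegs suggested about 1.5°. I went ahead because the bar would line the slot up; it went in with low force.
- The top and side camera fits of the lock differ by about 2–4 mm.

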